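# Let the next carton out of a gravity hopper

### The job

A carton is waiting behind the closed lid of the gravity hopper on the packing bench. With your fingertips press the hopper's lever down, without forcing it, so that the lid swings up and the carton rolls out to the end stop, then ease the lever slowly back up, so that the lid comes down gently and never slams, and let go of it. Work the lid by the lever only: touch neither the lid nor the carton, and leave the things lying around it where they are.

Things in the scene. Friction and masses are not known exactly. Their poses are not given: they have to be found in the camera images.
- hopper: bench-top gravity hopper, fixed: a blue steel frame 200 mm wide (its x) and 500 mm long (its y), carrying a roller bed that falls 0.122 rad (7 degrees) towards the hopper's -y end. The origin is on the bench under the mouth, z up. Rear half (y 0 to 240 mm): closed box with clear cheeks and clear cover, top 265 to 290 mm over the bench. Front half (y 0 to -260 mm): open roller run-out, rollers 70 to 100 mm over the bench, with an end stop. The lever is on the -x side
- mouth (a point): point on the roller tops in the middle of the bed, straight below the lid's hinge; axes of the roller bed: y up the slope into the hopper's box, z square to the bed, upwards. The rubber face of the end stop is at y = -250 mm in these axes and stands 27 mm over the rollers
- lever_pad (a point): centre of the top face of the lever's black ribbed press pad, 46 mm (hopper x) by 36 mm (hopper y), moving with the lever. In the hopper's frame it is at x -145, y -135, height 193 mm at rest and x -145, y -131, height 110 mm fully pressed; free space below it and above it. Its face tilts 0.08 rad towards the hopper's +y at rest and 0.32 rad towards -y fully pressed
- lever_pivot: fixed pivot boss of the lever on the side of the hopper's box, origin on the pivot axis in the plane of the lever's flat steel arm, axes of the roller bed. The lever swings about its x (level) and belongs to it
- lever (a joint): lever angle in rad: 0 at rest (pad up), 0.40 fully pressed against its stop. The arm runs from the pivot 210 mm towards the hopper's -y, rising 0.078 rad towards the pad at rest; the pad's top face is 14 mm square above that line, so the pad moves down 83 mm nearly vertically. A spring and the lid's weight push it back up, with about 2.5 N at the pad near rest and 6 N fully pressed; let go, it flies back and the lid slams
- lid (a joint): lid angle in rad: 0 closed, hanging down over the mouth; about 1.4 with the lever fully pressed, swung out and up over the run-out. It is driven by the lever through a push rod, about 3.5 rad of lid to 1 rad of lever. The carton passes under it from about 0.95 rad on
- lid_hinge: fixed bearings of the lid's shaft at the top of the mouth, origin on the hinge axis (its x, level) above the middle of the rollers; the lid belongs to it
- lid_edge (a point): middle of the lid's lower edge. The lid is a grey painted steel flap 122 mm wide (hopper x) and 105 mm high, hinged along its top, 17 mm over the rollers when closed
- carton: the waiting cardboard carton, 105 mm wide (hopper x), 120 mm long (its y, along the bed), 62 mm high, 0.25 to 0.5 kg, on the rollers against the inside of the lid; origin under its centre. Freed, it rolls about 250 mm down to the end stop within about 1.5 s and stays there, its origin 60 mm from the stop
- tape_roll: loose roll of packing tape lying flat, 96 mm across, 48 mm high; origin under its centre
- small_carton: loose small cardboard carton 75 x 60 x 45 mm high, standing beside the roller run-out; origin under its centre
- safety_knife: loose safety knife lying flat, 140 x 26 x 22 mm; origin under its handle's middle
- scanner: loose hand-held barcode scanner lying on its side, about 90 x 165 x 50 mm; origin under the head
- stapler: loose desk stapler, 135 x 34 x 52 mm; origin under its centre
Mind the look-alikes: they are no part of the job. What is shaped like the carton but pink or purple is not meant.

How it is judged (in metres and radians):
On the way, in this order (a step that is already met when the one before it is completed fails the run):
1. the fingers press the lever and the lid is coming up (value of joint lid above 0.6 rad and contact force between the fingers and lever_pivot above 0.3 N), for 0.1 s.
2. the carton has rolled out to the end stop (y of carton in the frame of mouth between -0.205 and -0.175 m and z of carton in the frame of mouth between -0.012 and 0.012 m and angle between the z axis of carton and the z axis of mouth, either way round below 0.12 rad), for 0.2 s.
At the end, for the whole second after the job is handed in: the carton lies flat on the rollers at rest against the end stop (origin 45 to 75 mm from it, within 12 mm of roller height, tilted under 0.12 rad from the bed), the lid is closed (under 0.06 rad) and the lever is fully up (under 0.03 rad) (all of step 2 and linear speed of carton below 0.02 m/s and value of joint lid below 0.06 rad and value of joint lever below 0.03 rad); the robot touches nothing.
It fails at once if the lid slams: it closes faster than 3 rad/s in the last 0.6 rad before shut (velocity of joint lid below -3 rad/s and value of joint lid below 0.6 rad).
It fails at once if the robot touches the lid (contact force between any of the fingers, the arm and lid_hinge above 1 N).
It fails at once if the robot touches the carton or lifts it off the rollers (contact force between any of the fingers, the arm and carton above 0.5 N or z of carton in the frame of mouth above 0.03 m).
It fails at once if the lever is forced: pressed with over 40 N (contact force between the fingers and lever_pivot above 40 N).
It fails at once if a thing lying around the hopper is moved more than 30 mm (distance of any of tape_roll, small_carton, safety_knife, scanner, stapler from where it was at the start of the episode above 0.03 m).
It also fails if it takes over 45 s, if anything falls off the work surface, if the arm or the gripper's body presses on something with over 40 N, if the wrist force passes 120 N, or if a joint passes its speed limit or range.

### The arm

A 6-joint arm with a two-finger parallel gripper is mounted at the origin on the work surface. World frame = base frame: x ahead of the robot, y to its left, z up, the work surface at z = 0. Lengths are in mm, angles in rad, forces in N, time in s.
With the tool pointing down it reaches from about 350 to 775 mm from the base axis. Payload 7.3 kg.
Tool frame: the origin (TCP) lies midway between the tips of the shut fingers; the grasp point (between the pads) lies 19 mm behind it; z points along the fingers, y is the line along which they close (so a half turn about z gives the same grasp; the last joint's range is limited). The gripper opens to 92 mm and grips with 3 to 60 N. Pads are 19 mm wide; open, the fingers measure 130 mm over their backs; the gripper's body (75 mm by 190 mm) begins 47 mm behind the grasp point.
Start: joints at [1.067, 0.342, 1.524, -0, 1.275, -0.146], TCP at [183.849, 491.777, 226.741] pointing down, gripper open.
Joint ranges: [-2.53, 2.53], [-0.77, 2.02], [0.04, 2.7], [-1, 4.14], [0.28, 2.66], [-3.11, 3.11]. Speed limits (rad/s): [2.57, 2.57, 3.14, 3.14, 3.14, 3.14].

### API

Orientations are given as [roll, pitch, yaw] about the fixed x, y, z axes, in that order (R = Rz(yaw) Ry(pitch) Rx(roll)).
In Python, from plant import get_obs, capture, camera_model, close_job, search_frame, regions_of, pinpoint gives the robot as it stands. The module is installed in compiled form; this text tells all that it offers.
- The arm moves only by the shell command python3 -m pendant 'ROWS'. ROWS is JSON, one flat list of numbers, 7 for each row, row after row: the shift along the tool's x, y, z in units of 30 mm (1.0 is 30 mm), then the turn, a rotation vector about the tool's x, y, z in units of 4 degrees (1.0 is 4 degrees), then the closure, from -1 (fully open) to 1 (shut), so that 0 is half open. In form: [dx, dy, dz, wx, wy, wz, gripper, dx, dy, dz, wx, wy, wz, gripper, ...]. A call has 1 to 12 rows; each row shifts and turns the commanded pose from where the row before left it, along the tool's axes as they then stand; what a row does not reach is not made up. A row lasts 1/10 s, in which the tool goes at most 50 mm and 8.59 degrees, less where a joint would pass 70% of its speed; a pose out of reach is approached as far as the arm can. A call with a number of a shift or a turn outside -1 to 1 is refused whole. A call with a gripper value outside its range is refused whole. The fingers move at their own pace and stop on an object; the grip force is fixed at half the most. Time passes only in rows, so rows that do not move let the fingers close. It gives the time, the measured TCP pose, the force, the opening and the grip force at its end, in the units of the state.
- get_obs(): the state, without advancing time (a new reading comes with each control period).
- capture(name): name is "side" or "top"; returns the picture (480x640x3 uint8, red, green, blue); there is no depth.
- camera_model(name): a dict with "fov_y" (degrees; the focal length in pixels is half the picture's height over the tangent of half this angle, whatever the lens; pixels are square), "cx", "cy" (the principal point, pixels), "pose" (4x4, takes a point from camera to world coordinates). Camera axes: x right, y up, looking along -z (the intrinsics and any distortion apply to the point x, -y, -z); pixel columns grow to the right and rows downward; lengths in mm; the calibration is good to about 2 mm. A picture is of the moment at which its call begins. camera_model takes no time and is no camera call.
- close_job(): hands the job in; it is judged then, once.
Trained networks look in the newest picture that a camera, given by its name, has taken for a name from the list of things; names that differ only in an ending like _2 or _b are one class to them, and where a whole thing is asked for, a point or a joint stands for the part that bears it (a point fixed in the world has none). Each returns a list of dicts, best first, with "score" (0 to 1); they miss things now and then, are a little off and sometimes report something else, mostly with a low value. They report only what shows in the picture. A call takes as long as a camera call. They do not tell look-alikes from the thing itself.
- search_frame(camera, thing): "location" ([column, row] in pixels, amid what is visible of it).
- regions_of(camera, thing): "pixels" (480x640 bool, what is visible of it) and "location" ([column, row] in pixels, amid what is visible of it).
- pinpoint(camera, thing): "location" ([column, row] in pixels: a listed point, or the origin of a listed thing).
The state is a dict: "time": time; "joint_positions": joint angles; "dq": joint speeds; "tau": joint torques, N m; "tool_pos": TCP position; "tcp_rot": TCP orientation; "contact_force": force on the tool from outside, world axes, zero at the start; "moment": the same for the moment, N m; "grip_width": finger opening in mm; "finger_force": force on a finger pad.
Only numpy, scipy, OpenCV 4.12 (cv2) and the standard library are available. Lean on these libraries where they do the work, as an engineer would, in place of code of your own. Each camera call takes 0.05 s, during which the arm holds its last target. There are 200 camera calls.

## Working session

There is one attempt and no reset: what is moved stays moved. The work goes in short steps, Python scripts to look and compute and a shell command to move; the robot and the scene stay as the last step left them, time stands still between calls to the robot, and variables do not carry over. Pictures are saved under pics/ and viewed, at most 10 in all, crops included, and the job is handed in when it is done.

```bash
mkdir -p pics; cat > h.py <<'E'
import numpy as np, cv2
from plant import *
def ray(cam,px):
    m=camera_model(cam); P=np.array(m["pose"]); f=240/np.tan(np.radians(m["fov_y"])/2)
    d=np.array([(px[0]-m["cx"])/f,-(px[1]-m["cy"])/f,-1]); d=P[:3,:3]@d
    return P[:3,3],d/np.linalg.norm(d)
def proj(cam,p):
    m=camera_model(cam); P=np.array(m["pose"]); f=240/np.tan(np.radians(m["fov_y"])/2)
    c=P[:3,:3].T@(np.asarray(p,float)-P[:3,3]); return [m["cx"]+f*c[0]/-c[2], m["cy"]-f*c[1]/-c[2]]
def tri(a,b):
    (o1,d1),(o2,d2)=a,b
    A=np.c_[d1,-d2]; s=np.linalg.lstsq(A,o2-o1,rcond=None)[0]
    p,q=o1+s[0]*d1,o2+s[1]*d2
    return (p+q)/2,np.linalg.norm(p-q)
def atz(cam,px,z):
    o,d=ray(cam,px); return o+d*(z-o[2])/d[2]
def save(cam,name): im=capture(cam); cv2.imwrite("pics/"+name,im[:,:,::-1]); return im
E
python3 - <<'E'
from h import *
np.set_printoptions(precision=2,suppress=True)
for c in ("side","top"):
    save(c,c+"0.png"); m=camera_model(c); print({k:v for k,v in m.items() if k!="pose"},np.array(m["pose"]))
T=["hopper","mouth","lever_pad","lever_pivot","lid_hinge","lid_edge","carton"]
for t in T:
    r={}
    for c in ("side","top"):
        l=pinpoint(c,t); print(t,c,[(np.round(x["location"]),round(x["score"],2)) for x in l[:3]]); 
        if l:r[c]=l[0]["location"]
    if len(r)==2: print("   ",*tri(ray("side",r["side"]),ray("top",r["top"])))
o=get_obs();print(o["tool_pos"],o["tcp_rot"],o["time"],o["contact_force"])
E
```

```text
{'fov_y': 47.16337470480353, 'cx': 316.2182886520024, 'cy': 244.78565240367334} [[   0.92    0.29   -0.26  170.73]
 [  -0.39    0.67   -0.63 -929.66]
 [  -0.01    0.68    0.73 1271.23]
 [   0.      0.      0.      1.  ]]
{'fov_y': 48.565611983668475, 'cx': 310.18196279332176, 'cy': 250.92138882362065} [[   0.03    0.99   -0.11  448.61]
 [  -1.      0.03    0.01   36.59]
 [   0.01    0.11    0.99 1371.98]
 [   0.      0.      0.      1.  ]]
hopper side [(array([376., 296.]), 0.91)]
hopper top [(array([352., 211.]), 0.56), (array([319., 232.]), 0.17)]
    [702.7  -83.29  -9.5 ] 4.38436907506748
mouth side [(array([376., 272.]), 0.74)]
mouth top [(array([356., 211.]), 0.76)]
    [687.89 -85.47 105.5 ] 7.328469413347613
lever_pad side [(array([329., 298.]), 0.79)]
lever_pad top [(array([403., 277.]), 0.63), (array([288., 254.]), 0.39)]
    [ 515.14 -179.26  195.79] 13.961254206953898
lever_pivot side [(array([338., 239.]), 0.9)]
lever_pivot top [(array([318., 232.]), 0.81)]
    [618.9    8.91 176.46] 0.38260309707337514
lid_hinge side [(array([382., 243.]), 0.65)]
lid_hinge top [(array([369., 197.]), 0.62), (array([320., 232.]), 0.29), (array([335., 276.]), 0.25)]
    [691.59 -98.59 236.86] 0.44743901339762754
lid_edge side [(array([382., 274.]), 0.87)]
lid_edge top []
carton side [(array([252., 314.]), 0.64)]
carton top [(array([211., 172.]), 0.95), (array([341., 351.]), 0.71)]
    [ 617.28  277.09 -260.08] 481.97481620722033
[183.85 491.79 226.76] [ 3.14 -0.    2.78] 0.8 [-0.4  -0.46 -0.24]
```

View pics/side0.png

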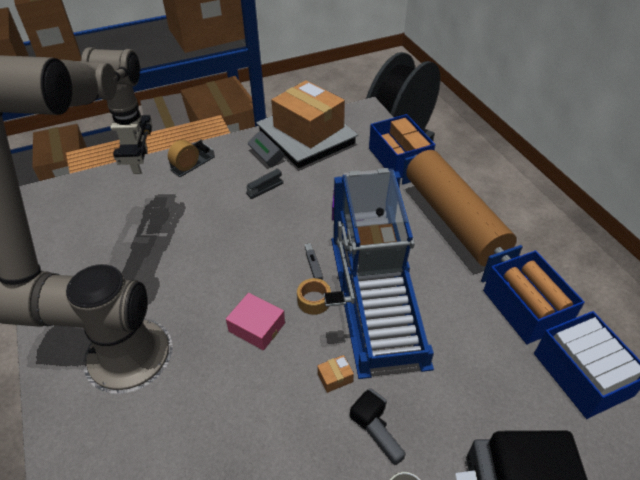

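View pics/top0.png

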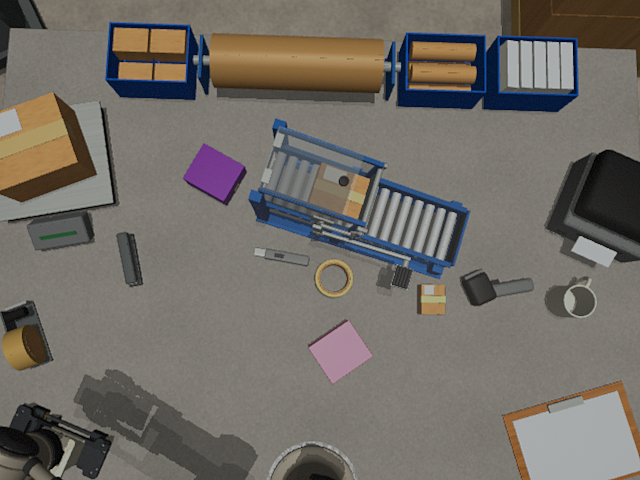

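The side view shows the hopper at about (375,275) and the black lever pad at about (335,298). In the top view the pad is at about (402,277). The brown carton behind the lid is at (345,190) top and (378,235) side. Possible look-alikes are pink (256,320 side / 340,351 top), purple (215,173 top), the small carton (432,299 top), the tape dispenser and the big carton. None of these look-alikes has a pad or lever. I'll check the pad in a close crop.

```bash
python3 - <<'E'
from h import *
np.set_printoptions(precision=1,suppress=True)
a=cv2.imread("pics/side0.png")[200:380,290:440]; b=cv2.imread("pics/top0.png")[180:330,280:480]
cv2.imwrite("pics/crop.png",np.hstack([cv2.resize(a,(400,480),interpolation=2),cv2.resize(b,(400,300),interpolation=2) if 0 else cv2.copyMakeBorder(cv2.resize(b,(400,300),interpolation=2),0,180,0,0,0)]))
# hopper pose hypotheses: pad from ray/height
for px in [(402,277),(403,277)]: print("top pad",atz("top",px,193))
for px in [(335,298),(329,298)]: print("side pad",atz("side",px,193))
# stop end corners of frame seen from the top, low: print at z 100
for px in [(440,274),(466,203),(257,192+30)]: print(px,atz("top",px,100))
E
```

```text
top pad [ 521.8 -180.5  193. ]
top pad [ 521.8 -182.7  193. ]
side pad [ 521.9 -182.9  193. ]
side pad [ 508.4 -177.   193. ]
(440, 274) [ 537.6 -288.9  100. ]
(466, 203) [ 712.8 -351.7  100. ]
(257, 222) [649.7 154.8 100. ]
```

View pics/crop.png

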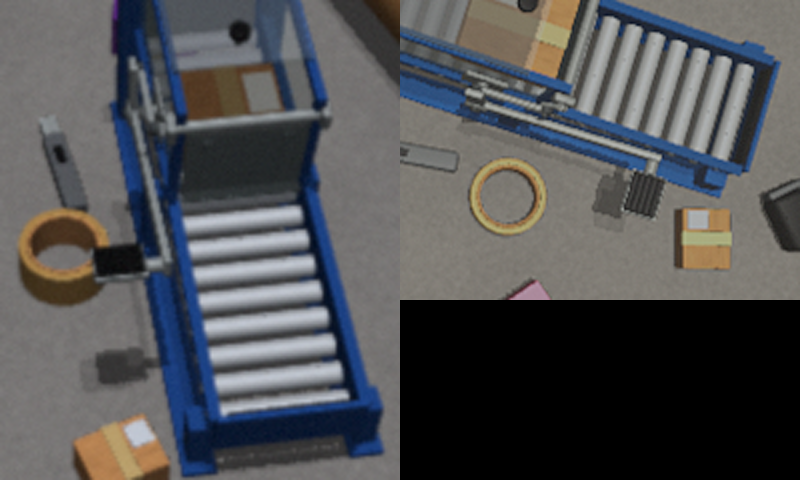

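Both cameras put the pad at (522,-182,193), which matches the given height of 193 mm. The gripper's yaw already runs along the hopper. I'll shut the fingers and go above the pad.

```bash
python3 -m pendant '[-0.5,-0.5,-0.3,0,0,0,1, -0.95,-0.9,-0.3,0,0,0,1, -0.95,-0.9,0,0,0,0,1, -0.95,-0.9,0,0,0,0,1, -0.95,-0.9,0,0,0,0,1, -0.95,-0.9,0,0,0,0,1, -0.95,-0.9,0,0,0,0,1, -0.95,-0.9,0,0,0,0,1, -0.95,-0.9,0,0,0,0,1, -0.95,-0.9,0,0,0,0,1, -0.95,-0.9,0,0,0,0,1, -0.95,-0.9,0,0,0,0,1]'
python3 -m pendant '[-0.95,-0.9,0,0,0,0,1, -0.95,-0.9,0,0,0,0,1, -0.95,-0.9,0,0,0,0,1, -0.95,-0.9,0,0,-1,0,1, -0.9,-0.8,0,0,-1,0,1, -0.6,-0.6,0,0,-1,0,1, -0.4,-0.4,0,0,-1,0,1, 0,0,0,0,0,0,1, 0,0,0,0,0,0,1, 0,0,0,0,0,0,1]'
python3 - <<'E'
from h import *
np.set_printoptions(precision=2,suppress=True)
from scipy.spatial.transform import Rotation as R
o=get_obs();Rm=R.from_euler("xyz",o["tcp_rot"]).as_matrix()
print(o["tool_pos"],o["tcp_rot"],o["contact_force"],o["time"]);print(Rm)
print("to 205 over pad, tool units",Rm.T@(np.array([518,-181,205])-o["tool_pos"])/30)
a=save("side","s1.png")[200:380,290:440]; b=save("top","t1.png")[180:330,280:480]
cv2.imwrite("pics/crop1.png",np.hstack([cv2.resize(a,(400,480)),cv2.copyMakeBorder(cv2.resize(b,(400,300)),0,180,0,0,0)])[:,:,::-1])
E
```

```text
time: 2.0
tool_pos: [382.8, 82.9, 245.0]
tcp_rot: [3.141, 0.001, 2.784]
contact_force: [1.1, 0.4, 0.2]
grip_width: 1.9
finger_force: 0.0
time: 3.0
tool_pos: [485.2, -126.3, 251.6]
tcp_rot: [3.141, 0.278, 2.784]
contact_force: [-0.2, -0.5, 0.0]
grip_width: 0.4
finger_force: 0.0
[ 485.25 -126.28  251.63] [3.14 0.28 2.78] [-0.17 -0.46  0.02] 3.0
[[-0.9   0.35  0.26]
 [ 0.34  0.94 -0.1 ]
 [-0.27  0.   -0.96]]
to 205 over pad, tool units [-1.17 -1.33  1.95]
```

View pics/crop1.png

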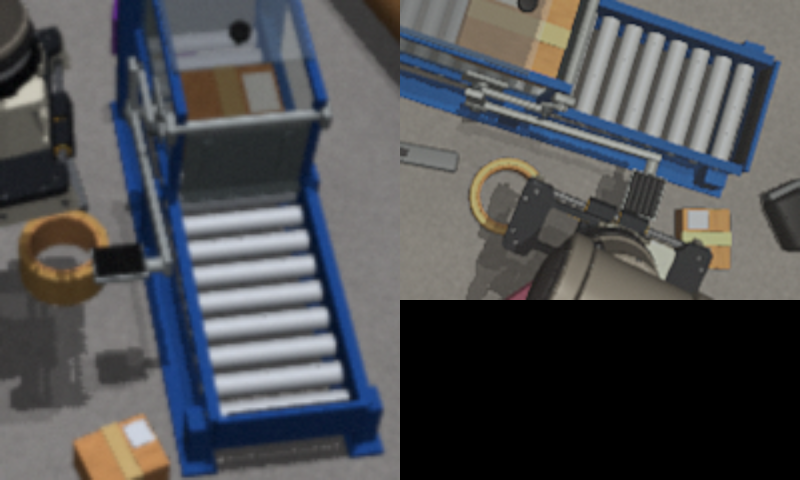

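The gripper (tilted away from the hopper) is beside the pad, short of it, with the carton and lid untouched. Next I'll go over the pad.

```bash
python3 -m pendant '[-0.4,-0.33,0.12,0,0,0,1, -0.4,-0.33,0.12,0,0,0,1, -0.4,-0.33,0.12,0,0,0,1, -0.4,-0.33,0.12,0,0,0,1, 0.1,0,0.37,0,0,0,1, 0.1,0,0.37,0,0,0,1, 0.1,0,0.37,0,0,0,1, 0,0,0,0,0,0,1, 0,0,0,0,0,0,1]'
python3 - <<'E'
from h import *
np.set_printoptions(precision=2,suppress=True)
o=get_obs(); print(o["tool_pos"],proj("side",o["tool_pos"]),proj("top",o["tool_pos"]))
a=save("side","s2.png")[200:380,290:440]; b=save("top","t2.png")[180:330,280:480]
cv2.imwrite("pics/crop2.png",np.hstack([cv2.resize(a,(400,480)),cv2.copyMakeBorder(cv2.resize(b,(400,300)),0,180,0,0,0)])[:,:,::-1])
E
```

```text
time: 4.0
tool_pos: [518.5, -181.6, 216.0]
tcp_rot: [3.141, 0.278, 2.784]
contact_force: [-0.7, -0.4, -0.2]
grip_width: 0.3
finger_force: 0.0
[ 518.55 -181.64  215.99] [np.float64(333.64730477174874), np.float64(292.2850530118328)] [np.float64(404.4600577448841), np.float64(277.90117799463985)]
```

View pics/crop2.png

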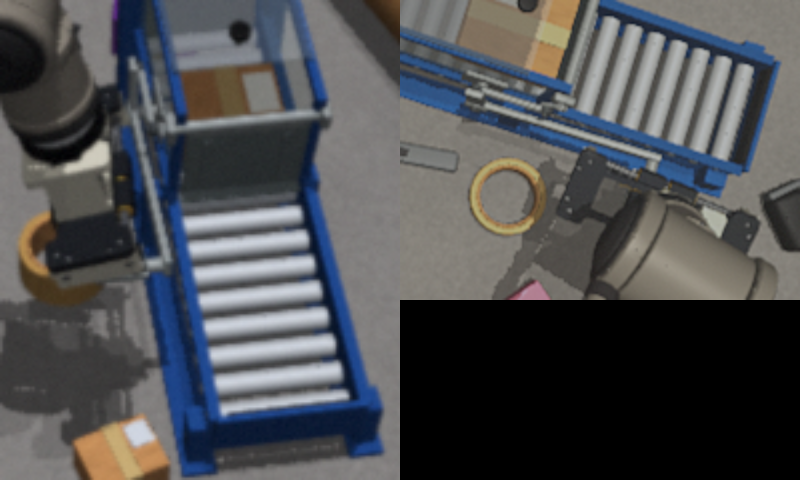

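The fingertips are over the pad centre, 23 mm above it, with the small carton and tape roll clear. Now I'll press at about 80 mm/s, stopping short of the lever's stop.

```bash
python3 -m pendant '[0.07,0,0.25,0,0,0,1, 0.07,0,0.25,0,0,0,1, 0.07,0,0.25,0,0,0,1, 0.07,0,0.25,0,0,0,1, 0.07,0,0.25,0,0,0,1]'
python3 -m pendant '[0.07,0,0.25,0,0,0,1, 0.07,0,0.25,0,0,0,1, 0.07,0,0.25,0,0,0,1, 0.07,0,0.25,0,0,0,1, 0.07,0,0.25,0,0,0,1, 0.07,0,0.25,0,0,0,1, 0,0,0,0,0,0,1]'
python3 - <<'E'
from h import *
a=save("side","s3.png")[180:380,260:460]; b=save("top","t3.png")[180:330,280:480]
cv2.imwrite("pics/crop3.png",np.hstack([cv2.resize(a,(400,400)),cv2.copyMakeBorder(cv2.resize(b,(400,300)),0,100,0,0,0)])[:,:,::-1])
E
```

```text
time: 4.6
tool_pos: [519.2, -182.3, 177.2]
tcp_rot: [-3.141, 0.28, 2.784]
contact_force: [-1.4, -2.8, 3.8]
grip_width: 0.7
finger_force: 1.8
time: 5.3
tool_pos: [519.5, -181.4, 129.9]
tcp_rot: [3.141, 0.279, 2.784]
contact_force: [0.5, 1.4, 5.7]
grip_width: 0.6
finger_force: 2.4
```

View pics/crop3.png

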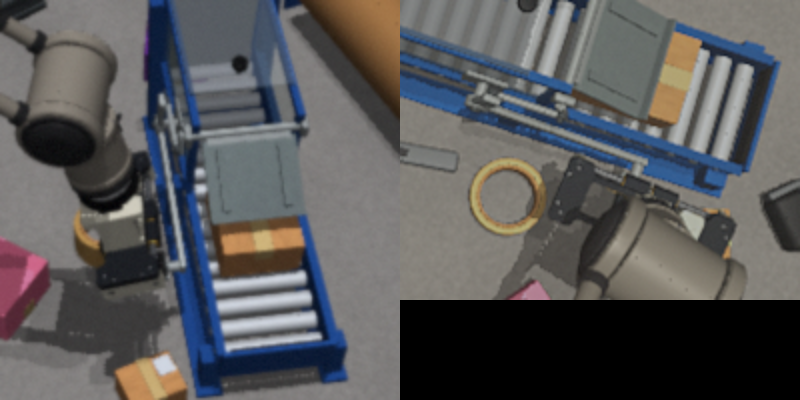

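The lid is up and the carton (260,245 in the crop) is rolling out. I'll press 4 mm more and wait for it to reach the stop.

```bash
python3 -m pendant '[0.04,0,0.13,0,0,0,1, 0,0,0,0,0,0,1, 0,0,0,0,0,0,1, 0,0,0,0,0,0,1, 0,0,0,0,0,0,1, 0,0,0,0,0,0,1, 0,0,0,0,0,0,1, 0,0,0,0,0,0,1, 0,0,0,0,0,0,1, 0,0,0,0,0,0,1, 0,0,0,0,0,0,1, 0,0,0,0,0,0,1]'
python3 -m pendant '[0,0,0,0,0,0,1, 0,0,0,0,0,0,1, 0,0,0,0,0,0,1, 0,0,0,0,0,0,1, 0,0,0,0,0,0,1, 0,0,0,0,0,0,1]'
python3 - <<'E'
from h import *
a=save("side","s4.png")[180:380,260:460]; b=save("top","t4.png")[180:330,280:480]
cv2.imwrite("pics/crop4.png",np.hstack([cv2.resize(a,(400,400)),cv2.copyMakeBorder(cv2.resize(b,(400,300)),0,100,0,0,0)])[:,:,::-1])
E
```

```text
time: 6.6
tool_pos: [519.6, -181.7, 127.2]
tcp_rot: [3.141, 0.28, 2.784]
contact_force: [-0.2, 2.2, 5.8]
grip_width: 0.7
finger_force: 2.5
time: 7.2
tool_pos: [519.6, -181.7, 127.2]
tcp_rot: [3.141, 0.28, 2.784]
contact_force: [0.7, 2.3, 5.2]
grip_width: 0.3
finger_force: 2.5
```

View pics/crop4.png

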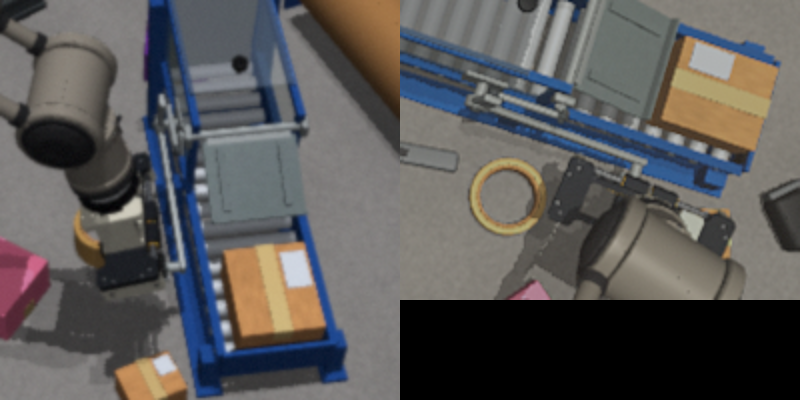

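The carton is at the end stop (275,295 in the crop) and the lid is up. I'll ease the lever back at about 55 mm/s, then slower near rest.

```bash
python3 -m pendant '[-0.03,0,-0.1,0,0,0,1, -0.05,0,-0.18,0,0,0,1, -0.05,0,-0.18,0,0,0,1, -0.05,0,-0.18,0,0,0,1, -0.05,0,-0.18,0,0,0,1, -0.05,0,-0.18,0,0,0,1, -0.05,0,-0.18,0,0,0,1, -0.05,0,-0.18,0,0,0,1, -0.04,0,-0.15,0,0,0,1, -0.03,0,-0.1,0,0,0,1, -0.03,0,-0.1,0,0,0,1, -0.03,0,-0.1,0,0,0,1]'
python3 -m pendant '[-0.03,0,-0.1,0,0,0,1, -0.03,0,-0.1,0,0,0,1, -0.03,0,-0.1,0,0,0,1, -0.03,0,-0.1,0,0,0,1, -0.03,0,-0.1,0,0,0,1, -0.03,0,-0.1,0,0,0,1, -0.03,0,-0.1,0,0,0,1, -0.03,0,-0.1,0,0,0,1, -0.03,0,-0.1,0,0,0,1, -0.03,0,-0.1,0,0,0,1]'
```

```text
time: 8.5
tool_pos: [519.0, -181.4, 183.2]
tcp_rot: [3.141, 0.279, 2.784]
contact_force: [1.2, 1.1, 2.2]
grip_width: 0.5
finger_force: 1.1
time: 9.5
tool_pos: [519.3, -182.0, 214.7]
tcp_rot: [3.142, 0.279, 2.784]
contact_force: [-0.6, -0.3, 0.4]
grip_width: 0.4
finger_force: 0.0
```

Contact is released. I'll back off up and away from the hopper, then check.

```bash
python3 -m pendant '[0,0,-0.5,0,0,0,1, 0,0,-0.8,0,0,0,1, 0.5,0,-0.8,0,0,0,1, 0.8,0,0,0,0,0,1, 0.8,0,0,0,0,0,1, 0.8,0,0,0,0,0,1, 0.4,0,0,0,0,0,1, 0,0,0,0,0,0,1, 0,0,0,0,0,0,1, 0,0,0,0,0,0,1]'
python3 - <<'E'
from h import *
a=save("side","s5.png")[180:380,260:460]; b=save("top","t5.png")[180:330,280:480]
cv2.imwrite("pics/crop5.png",np.hstack([cv2.resize(a,(400,400)),cv2.copyMakeBorder(cv2.resize(b,(400,300)),0,100,0,0,0)])[:,:,::-1])
E
```

```text
time: 10.5
tool_pos: [415.0, -143.2, 248.2]
tcp_rot: [-3.141, 0.28, 2.784]
contact_force: [-0.2, 0.2, -0.1]
grip_width: 0.1
finger_force: 0.0
```

View pics/crop5.png

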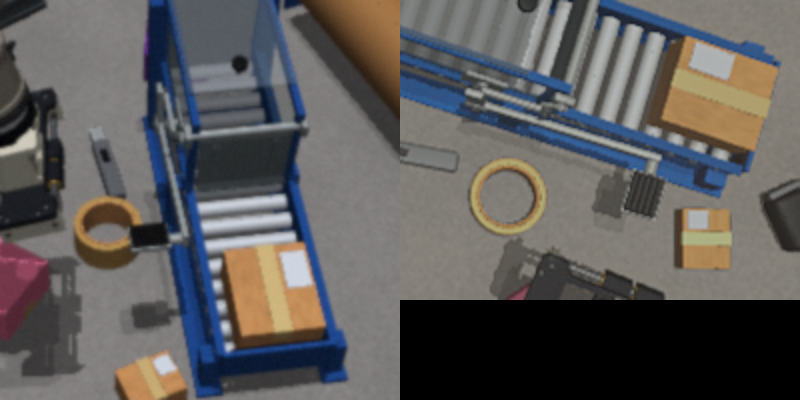

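The lid is closed, the lever pad is back up at its starting place, the carton is at the stop, and the loose things in view haven't moved. I'm handing it in.

```bash
python3 -c "from plant import *; print(close_job())"
```

```text
the job is handed in; nothing more can be done
None
```

I pressed the lever, the carton rolled out to the end stop, and I eased the lever back until the lid closed. I handed the job in at about 10.6 s; no verdict came back.

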